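Shim the rocking tube roller

ROBOT

A 6-joint arm with a two-finger parallel gripper is mounted at the origin on the work surface. World frame = base frame: x ahead of the robot, y to its left, z up, the work surface at z = 0. Lengths are in mm, angles in degrees, forces in N, time in s.
With the tool pointing down it reaches from about 300 to 775 mm from the base axis. Payload 14.6 kg.
Tool frame: the origin (TCP) lies on the centre line of the jaws, within the pads' length; the fingertips stand 22 mm ahead of it and the grasp point (between the pads) lies 3 mm ahead of it; z points along the fingers, y is the direction in which the jaws open and shut (so a half turn about z gives the same grasp; the last joint's range is limited). The gripper opens to 94 mm and grips with 3 to 60 N. Pads are 16 mm wide; open, the fingers measure 119 mm over their backs; the gripper's body (75 mm by 177 mm) begins 78 mm behind the grasp point.
Start: joints at [68.377, 17.183, 87.147, -0, 75.671, -3.816], TCP at [168.199, 523.64, 227.446] pointing down, gripper open.
Joint ranges: [-173.82, 173.82], [-45.26, 126.66], [13.44, 144.39], [-59.66, 239.66], [0, 175.72], [-146.38, 146.38]. Speed limits (degrees/s): [127.2, 127.2, 147.25, 180, 180, 180].

INTERFACE

Orientations are given as a 3x3 rotation matrix whose columns are the frame's x, y, z axes.
In Python, from plant import robot gives the robot as it stands.
- The arm moves only by the tool servo_tool, never from a script. Its arguments are lists of equal length, an entry for each row: "rotation": the turn, a rotation vector about the tool's x, y, z in degrees, a list of three; "delta_pos": the shift along the tool's x, y, z in mm, a list of three; "grip": the closure, from -1 (fully open) to 1 (shut), so that 0 is half open. In form: {"rotation": [[wx, wy, wz], ...], "delta_pos": [[dx, dy, dz], ...], "grip": [grip, ...]}. A call has 1 to 5 rows; each row is the pose to reach, as a shift and turn from the pose commanded when the call began, along the tool's axes at that moment; what a row does not reach only later rows make up. A row lasts 1/12 s, in which the tool goes at most 41.7 mm and 7.16 degrees, less where a joint would pass 70% of its speed; a pose out of reach is approached as far as the arm can. A call with a gripper value outside its range is refused whole. The fingers move at their own pace and stop on an object; "squeeze" is the grip in N (left out, the last holds). Time passes only in rows, so rows that repeat a pose let the fingers close. It gives the time, the measured TCP pose, the force and the opening at its end, in the units of the state.
- robot.get_state(): the state, without advancing time (a new reading comes with each control period).
- robot.capture(name): name is "scene" or "top"; returns a dict with "pixels" (420x560x3 uint8, red, green, blue), "camera_matrix" (3x3 intrinsics, pixels), "D" ([k1, k2, p1, p2, k3] as OpenCV has them; the pictures are not rectified), "camera_from_world" (4x4, takes a point from world to camera coordinates). Camera axes: x right, y down, z forward; pixel columns grow to the right and rows downward; lengths in mm; the calibration is good to about 2 mm. A picture is of the moment at which its call begins. There is no depth.
- robot.finish_job(): hands the job in, once; it reports no verdict.
The state is a dict: "time_s": time; "qpos": joint angles; "qd": joint speeds; "joint_torque": joint torques, N m; "ee_pos": TCP position; "orientation": TCP orientation; "contact_force": force on the tool from outside, world axes, zero at the start; "torque": the same for the moment, N m; "opening": opening from 0.0 (shut) to 1.0 (fully open).
Only numpy, scipy, OpenCV 4.12 (cv2) and the standard library are available. Lean on these libraries where they do the work, as an engineer would, in place of code of your own. Each camera call takes 0.05 s, during which the arm holds its last target. There are 200 camera calls.

TASK

The small tube roller mixer rocks because its levelling foot at the left end, robot side, has seized short and hangs clear of the bench. With the fingertips push the grey wedge along the bench, thin end first, squarely under that foot until it is snug and stops there, taking care not to shove or jack up the mixer. Then press down firmly (about 10 N) on the metal ear above that foot to check that the corner no longer dips, and come away; never pick the wedge up, and leave everything else where it is.

Things in the scene. Friction and masses are not known exactly. Their poses are not given: they have to be found in the camera images.
- mixer: Tube roller mixer, 4 to 5 kg, loose: white housing 150 (x) by 230 mm (y), grey end cheeks 80 mm high, white rollers along y, an aluminium ear over a rubber foot at each corner. Origin on the bench under its middle; x to its back, away from the robot, y to its left end, z up. It stands level on three feet; the corner at -x, +y hangs free and dips by that gap when pressed with about 6 N.
- ear: The aluminium ear above the short foot, at the mixer's left end on the robot's side: a plate 44 (x) by 50 mm (y), 6 mm thick, standing out from the end of the housing. Origin at the centre of its top, 28 mm above the bench when the mixer is level; axes as the mixer's. The end cheek, 25 mm from this centre, rises 52 mm above the ear.
- foot: The short levelling foot under that ear: a rubber puck 26 mm across and 11.5 mm high, seized on its thread (it does not move in the mixer). Origin at the centre of its underside, which hangs 6.5 to 10 mm above the bench at the start; axes as the mixer's.
- wedge: Grey plastic wedge, loose, 55 to 100 g: 100 mm long, 40 wide, 3 mm thick at the thin end, 19 at the square thick end, lying left of the foot, thin end 10 to 70 mm short of it. Origin mid-underside; x points to the thin end (+50 mm). Slides with under 1 N; jammed under the foot, 5 to 10 N of push is snug, above about 15 N the mixer slides. Friction keeps it there.
- tube_block: Bystander: white block 34 by 72 mm, 28 mm high, with two capped sample tubes in it, 97 mm high in all. Origin under its centre.
- marker: Bystander: marker pen 133 mm long, 17 mm thick, lying along its x axis. Origin under its middle.
- label_roll: Bystander: roll of paper labels 64 mm across, 30 mm high. Origin under its centre.
- spray_bottle: Bystander: spray bottle 68 mm across, 184 mm high. Origin under its centre.
- scanner: Bystander: black desktop code scanner, a ball with a red ring on a round foot 94 mm across, 150 mm high. Origin under its centre.
Not all that is in view belongs to the job. Of the things that look like the wedge, the largest one is meant.

How it is judged:
By the outcome, as a careful person would: the job done as asked, in the order asked, and still so for the second after the job is handed in, with the robot touching nothing.
It also fails if it takes over 67 s, if anything falls off the work surface, if the arm or the gripper's body presses on something with over 40 N, if the wrist force passes 120 N, or if a joint passes its speed limit or range.

## Working session

There is one attempt and no reset: what is moved stays moved. The work goes in short steps, Python scripts to look and compute and a tool call to move; the robot and the scene stay as the last step left them, time stands still between calls to the robot, and variables do not carry over. Pictures are saved under pics/ and viewed, on a budget of 10 in all, crops included, one or two more only if the job needs it, and the job is handed in when it is done.

Besides the shell and the picture viewer there is one more tool, called after "Request:" by a JSON object that holds its "method" and its "body". servo_tool: Moves the arm, as the interface text tells. Its arguments: {"type":"object","properties":{"rotation":{"type":"array"},"delta_pos":{"type":"array"},"grip":{"type":"array"},"squeeze":{"type":"number"}},"required":["rotation","delta_pos","grip"]}

```bash
mkdir -p pics
cat > h.py <<'E'
import numpy as np, cv2, pickle
from plant import robot
def cap(n,tag):
    c=robot.capture(n); pickle.dump(c,open(f'pics/{tag}.pkl','wb')); cv2.imwrite(f'pics/{tag}.png',c['pixels'][:,:,::-1]); return c
def load(t): return pickle.load(open(f'pics/{t}.pkl','rb'))
def w(c,u,v,z=0):
    K=np.array(c['camera_matrix'],float);D=np.array(c['D'],float);T=np.array(c['camera_from_world'])
    p=cv2.undistortPoints(np.array([[[u,v]]],float),K,D)[0,0]
    R,t=T[:3,:3],T[:3,3]; d=R.T@np.array([p[0],p[1],1]); o=-R.T@t
    return o+d*(z-o[2])/d[2]
def px(c,P):
    T=np.array(c['camera_from_world']);r=cv2.Rodrigues(T[:3,:3])[0]
    return cv2.projectPoints(np.array(P,float).reshape(-1,1,3),r,T[:3,3],np.array(c['camera_matrix'],float),np.array(c['D'],float))[0].reshape(-1,2)
E
python3 - <<'E'
from h import *
a=cap('scene','s0');b=cap('top','t0')
print(robot.get_state())
for c in(a,b):
    T=c['camera_from_world'];print(-T[:3,:3].T@T[:3,3],T[2,:3])
E
```

```text
{'time_s': 0.1, 'qpos': array([ 6.83775976e+01,  1.72127847e+01,  8.71759406e+01,  5.06786672e-04,
        7.56708056e+01, -3.81413063e+00]), 'qd': array([ 0.0245179 , -0.09944812, -0.0970328 ,  0.04573098,  0.08483553,
        0.04233516]), 'joint_torque': array([ 2.07796176e-03, -5.32649159e+01, -3.53282797e+01,  7.09553878e-02,
        2.35263957e-02, -5.48492835e-05]), 'ee_pos': array([168.11521527, 523.45656345, 226.94573387]), 'orientation': array([[-9.52084564e-01,  3.05834646e-01, -3.90829775e-04],
       [ 3.05834886e-01,  9.52084080e-01, -9.62739815e-04],
       [ 7.76636157e-05, -1.03613910e-03, -9.99999460e-01]]), 'contact_force': array([-0.47916323, -0.10347508,  0.76452971]), 'torque': array([ 0.04506298, -0.03885807, -0.00951544]), 'opening': 0.9976976949491166}
[1112.76087218  583.82460659 1190.538849  ] [-0.3896158  -0.42867966 -0.81512777]
[ 466.16320077  -22.33863486 1110.18840859] [ 0.08040745  0.02735261 -0.99638671]
```

View pics/s0.png

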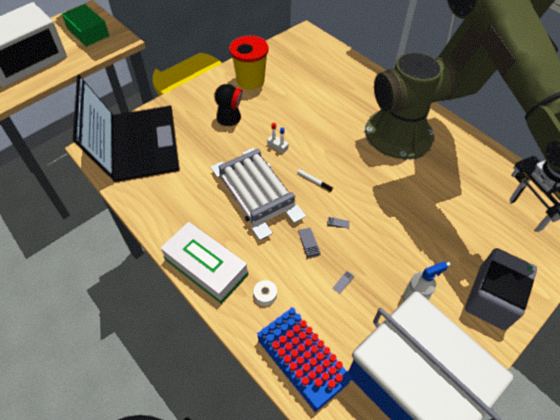

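View pics/t0.png

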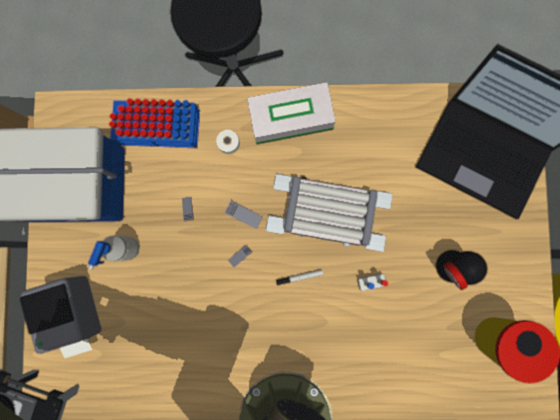

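The pictures show the mixer at top (330,210), with its robot-side left ear at about (276,225). There are three wedge-like things in the top view: (243,214), (188,208) and (241,255). The one at (243,214) looks largest and lies left of the ear, so I'll enlarge it to confirm.

Run:
```python
from h import *
a=load('t0')['pixels'][:,:,::-1][165:275,165:325];b=load('s0')['pixels'][:,:,::-1][190:300,235:365]
cv2.imwrite('pics/c1.png',cv2.resize(a,None,fx=5,fy=5,interpolation=cv2.INTER_CUBIC))
cv2.imwrite('pics/c2.png',cv2.resize(b,None,fx=5,fy=5,interpolation=cv2.INTER_CUBIC))
```

```text
(no output)
```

View pics/c1.png

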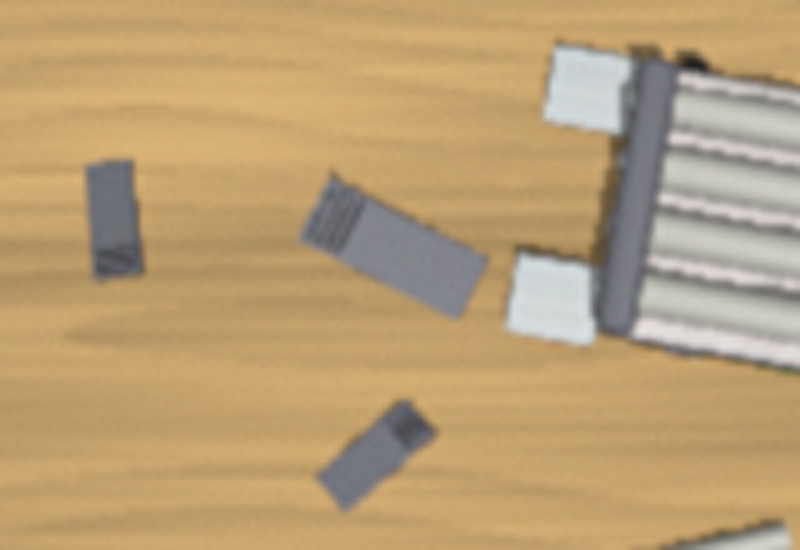

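View pics/c2.png

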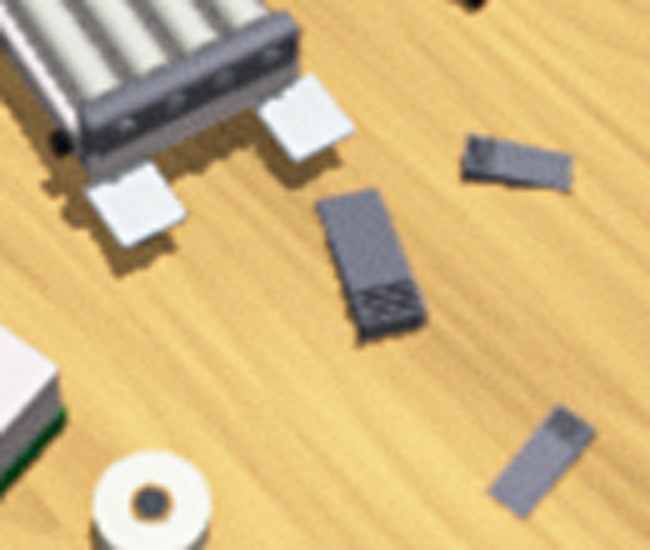

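The largest wedge is confirmed. In the top crop its thin end runs (488,258)-(461,318) and its hatched thick end (333,175)-(303,240). The short-foot ear has corners (518,250), (597,262), (592,345), (508,330). The two decoys are clearly smaller.

Run:
```python
from h import *
t=load('t0');s=load('s0')
T=lambda x,y,z:w(t,(x+.5)/5-.5+165,(y+.5)/5-.5+165,z)[:2]
S=lambda x,y,z:w(s,(x+.5)/5-.5+235,(y+.5)/5-.5+190,z)[:2]
n=np.linalg.norm
def rep(name,P):
    P=np.array(P);print(name,P.round(1).tolist(),'sides',[round(n(P[i]-P[i-1]),1) for i in range(4)],'c',P.mean(0).round(1))
    return P
def wd(P): # thinA,thinB,thickB,thickA
    a=(P[0]+P[1])/2;b=(P[2]+P[3])/2;d=a-b;print('  dir',np.degrees(np.arctan2(d[1],d[0])).round(1),'thin',a.round(1),'thick',b.round(1))
wd(rep('wedge top',[T(488,258,3),T(461,318,3),T(303,240,19),T(333,175,19)]))
wd(rep('wedge sc',[S(318,203,3),S(378,190,3),S(427,318,19),S(364,331,19)]))
rep('ear top',[T(518,250,28),T(597,262,28),T(592,345,28),T(508,330,28)])
rep('ear sc',[S(258,120,28),S(312,75,28),S(355,128,28),S(300,162,28)])
rep('ear2 top',[T(557,43,28),T(632,55,28),T(622,132,28),T(545,122,28)])
# mixer other ears, full top picture
f=lambda u,v,z:w(t,u,v,z)[:2]
print('ears right c',f(384,200,28),f(376.5,242,28))
rep('cheek L top edge',[T(645,58,80),T(675,62,80),T(633,335,80),T(603,330,80)])
```

```text
wedge top [[561.8, 59.7], [527.7, 75.3], [571.7, 163.2], [608.5, 146.3]] sides [np.float64(98.3), np.float64(37.5), np.float64(98.3), np.float64(40.5)] c [567.4 111.1]
  dir -117.5 thin [544.7  67.5] thick [590.1 154.7]
wedge sc [[561.0, 64.0], [526.9, 81.6], [575.1, 171.7], [608.7, 153.4]] sides [np.float64(101.4), np.float64(38.4), np.float64(102.2), np.float64(38.3)] c [567.9 117.7]
  dir -118.1 thin [544.   72.8] thick [591.9 162.5]
ear top [[564.0, 41.1], [556.8, -3.0], [510.6, 0.2], [519.4, 46.9]] sides [np.float64(45.0), np.float64(44.6), np.float64(46.3), np.float64(47.5)] c [537.7  21.3]
ear sc [[559.0, 6.3], [510.9, 3.4], [518.4, 50.2], [560.7, 46.2]] sides [np.float64(39.9), np.float64(48.2), np.float64(47.4), np.float64(42.5)] c [537.2  26.5]
ear2 top [[680.7, 18.5], [673.3, -23.6], [629.8, -17.6], [635.9, 25.6]] sides [np.float64(45.3), np.float64(42.8), np.float64(44.0), np.float64(43.6)] c [654.9   0.7]
ears right c [ 601.52482551 -281.33713352] [ 485.18279931 -257.42049116]
cheek L top edge [[661.7, -30.5], [659.3, -46.5], [513.6, -22.6], [516.4, -6.8]] sides [np.float64(147.2), np.float64(16.2), np.float64(147.7), np.float64(16.1)] c [587.7 -26.6]
```

Request:
{"method": "servo_tool", "body": {"rotation": [[0,0,0],[0,0,0],[0,0,0],[0,0,0],[0,0,0]], "delta_pos": [[-34,-18,-3],[-68,-36,-5],[-102,-54,-7],[-136,-72,-8],[-169,-89,-8]], "grip": [-0.15,-0.15,-0.15,-0.15,-0.15], "squeeze": 3}}

```text
time_s: 0.52
ee_pos: [302.8, 385.6, 235.5]
orientation: [[-0.952, 0.306, 0.0], [0.306, 0.952, -0.0], [-0.0, -0.0, -1.0]]
contact_force: [0.2, 0.5, -0.1]
opening: 0.684
```

Request:
{"method": "servo_tool", "body": {"rotation": [[0,0,0],[0,0,0],[0,0,0],[0,0,0],[0,0,0]], "delta_pos": [[-34,-18,0],[-68,-36,0],[-102,-54,0],[-136,-72,0],[-169,-89,0]], "grip": [-0.15,-0.15,-0.15,-0.15,-0.15]}}

```text
time_s: 0.93
ee_pos: [436.5, 249.0, 235.4]
orientation: [[-0.952, 0.306, -0.0], [0.306, 0.952, -0.0], [0.0, -0.0, -1.0]]
contact_force: [-0.0, -0.3, -0.0]
opening: 0.576
```

Request:
{"method": "servo_tool", "body": {"rotation": [[0,0,0],[0,0,0],[0,0,0],[0,0,0],[0,0,0]], "delta_pos": [[-34,-18,0],[-68,-36,0],[-102,-54,0],[-136,-72,0],[-168,-89,0]], "grip": [-0.15,-0.15,-0.15,-0.15,-0.15]}}

```text
time_s: 1.35
ee_pos: [569.4, 112.8, 235.1]
orientation: [[-0.952, 0.306, -0.001], [0.306, 0.952, -0.0], [0.0, -0.0, -1.0]]
contact_force: [-0.1, 0.1, 0.4]
opening: 0.573
```

Request:
{"method": "servo_tool", "body": {"rotation": [[0,0,7],[0,0,14],[0,0,21],[0,0,28],[0,0,34]], "delta_pos": [[0,0,10],[0,0,20],[0,0,30],[0,0,40],[0,0,50]], "grip": [-0.15,-0.15,-0.15,-0.15,-0.15]}}

```text
time_s: 1.77
ee_pos: [568.2, 114.6, 184.5]
orientation: [[-0.613, 0.79, -0.001], [0.79, 0.613, -0.0], [0.0, -0.001, -1.0]]
contact_force: [-1.4, 0.3, -0.2]
opening: 0.577
```

Request:
{"method": "servo_tool", "body": {"rotation": [[0,0,7],[0,0,14],[0,0,21],[0,0,28],[0,0,33]], "delta_pos": [[0,0,10],[0,0,20],[0,0,30],[0,0,40],[0,0,50]], "grip": [-0.15,-0.15,-0.15,-0.15,-0.15]}}

```text
time_s: 2.18
ee_pos: [568.1, 114.7, 134.6]
orientation: [[-0.084, 0.996, -0.001], [0.996, 0.084, -0.0], [-0.0, -0.001, -1.0]]
contact_force: [-0.2, 0.2, 1.0]
opening: 0.572
```

Request:
{"method": "servo_tool", "body": {"rotation": [[0,0,7],[0,0,14],[0,0,21],[0,0,28],[0,0,33]], "delta_pos": [[0,0,10],[0,0,20],[0,0,30],[0,0,40],[0,0,50]], "grip": [-0.15,-0.15,-0.15,-0.15,-0.15]}}

```text
time_s: 2.6
ee_pos: [568.1, 114.6, 84.6]
orientation: [[0.472, 0.881, -0.001], [0.881, -0.472, -0.0], [-0.0, -0.001, -1.0]]
contact_force: [-0.7, 0.2, -0.3]
opening: 0.573
```

Run:
```python
from h import *
s=cap('scene','s1');st=robot.get_state();R=st['orientation'];p=st['ee_pos']
im=s['pixels'][:,:,::-1].copy()[150:310,200:400]
im=cv2.resize(im,None,fx=4,fy=4,interpolation=cv2.INTER_CUBIC)
for y in(-27,27):
  for x in(-8,8):
    for zz,col in((22,(0,0,255)),(62+18,(0,255,0))):
      q=px(s,p+R@[x,y,zz])[0]-[200,150]; cv2.circle(im,tuple((q*4+1.5).astype(int)),2,col,-1)
cv2.imwrite('pics/c3.png',im)
```

```text
(no output)
```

View pics/c3.png

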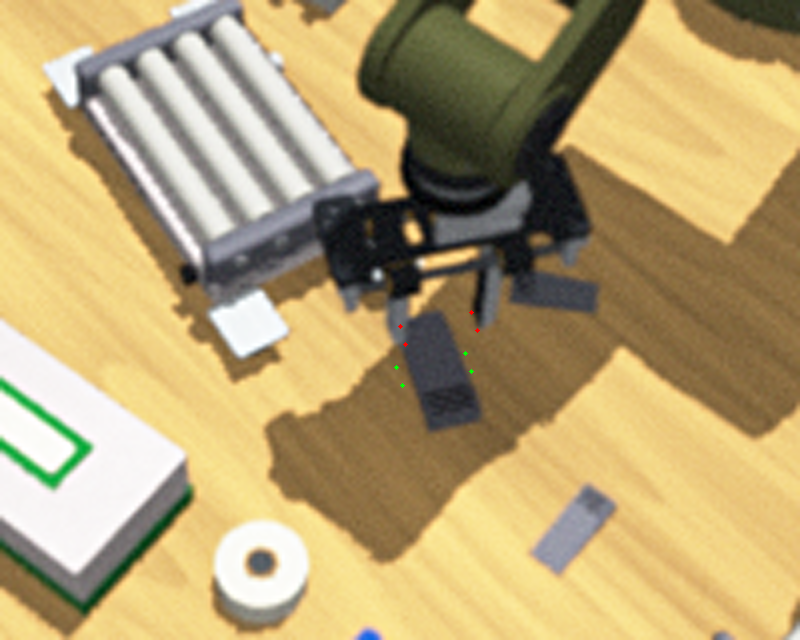

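The picture shows the fingers over the wedge. The projected tips match the seen ones, and the ground points straddle the wedge at (396–402, 367–385) and (465–471, 353–371). I'll descend.

Request:
{"method": "servo_tool", "body": {"rotation": [[0,0,0],[0,0,0],[0,0,0],[0,0,0],[0,0,0]], "delta_pos": [[0,0,18],[0,0,36],[0,0,50],[0,0,57],[0,0,57]], "grip": [-0.15,-0.15,-0.15,-0.15,-0.15]}}

```text
time_s: 3.07
ee_pos: [567.5, 114.6, 27.1]
orientation: [[0.465, 0.885, -0.003], [0.885, -0.465, -0.0], [-0.002, -0.002, -1.0]]
contact_force: [0.3, -0.1, -0.3]
opening: 0.576
```

Request:
{"method": "servo_tool", "body": {"rotation": [[0,0,0],[0,0,0],[0,0,0],[0,0,0],[0,0,0]], "delta_pos": [[0,0,0],[0,0,0],[0,0,0],[0,0,0],[0,0,0]], "grip": [-0.05,0,0.05,0.08,0.08]}}

```text
time_s: 3.48
ee_pos: [568.5, 114.8, 29.0]
orientation: [[0.466, 0.885, 0.001], [0.885, -0.466, 0.0], [0.0, 0.001, -1.0]]
contact_force: [-0.4, 0.4, 0.6]
opening: 0.458
```

Request:
{"method": "servo_tool", "body": {"rotation": [[0,0,-1.8],[0,0,-3.6],[0,0,-5.4],[0,0,-7.2],[0,0,-9]], "delta_pos": [[-0.4,-1.4,3],[-0.9,-2.8,3],[-1.3,-4.2,3],[-1.8,-5.6,3],[-2.2,-7,3]], "grip": [0.08,0.08,0.08,0.08,0.08]}}

```text
time_s: 3.9
ee_pos: [561.1, 116.0, 25.7]
orientation: [[0.321, 0.947, 0.0], [0.947, -0.321, 0.0], [0.0, 0.0, -1.0]]
contact_force: [0.0, -0.1, -0.1]
opening: 0.458
```

Request:
{"method": "servo_tool", "body": {"rotation": [[0,0,-1.8],[0,0,-3.6],[0,0,-5.4],[0,0,-7.2],[0,0,-9]], "delta_pos": [[-0.2,-1.5,0],[-0.4,-3,0],[-0.7,-4.4,0],[-0.9,-5.8,0],[-1.1,-7.3,0]], "grip": [0.08,0.08,0.08,0.08,0.08]}}

```text
time_s: 4.32
ee_pos: [553.9, 117.3, 25.7]
orientation: [[0.169, 0.986, 0.0], [0.986, -0.169, 0.0], [0.0, 0.0, -1.0]]
contact_force: [0.1, 0.3, -0.8]
opening: 0.46
```

Request:
{"method": "servo_tool", "body": {"rotation": [[0,0,0],[0,0,0],[0,0,0],[0,0,0],[0,0,0]], "delta_pos": [[0,0,0],[0,0,0],[0,0,0],[0,0,0],[0,0,0]], "grip": [0.05,0,-0.1,-0.15,-0.15]}}

```text
time_s: 4.73
ee_pos: [553.9, 117.3, 25.5]
orientation: [[0.171, 0.985, 0.0], [0.985, -0.171, 0.0], [0.0, 0.0, -1.0]]
contact_force: [0.2, -0.3, 1.0]
opening: 0.574
```

Request:
{"method": "servo_tool", "body": {"rotation": [[0,0,0],[0,0,0],[0,0,0],[0,0,0],[0,0,0]], "delta_pos": [[0,0,-20],[0,0,-45],[20,0,-70],[60,0,-70],[100,0,-70]], "grip": [-0.15,-0.15,-0.15,-0.15,0.6]}}

```text
time_s: 5.15
ee_pos: [571.9, 216.6, 97.6]
orientation: [[0.173, 0.985, 0.003], [0.985, -0.173, 0.001], [0.002, 0.003, -1.0]]
contact_force: [-0.2, -0.2, 0.7]
opening: 0.535
```

Run:
```python
from h import *
s=cap('scene','s2');t=cap('top','t2')
a=cv2.resize(s['pixels'][190:270,255:335,::-1],None,fx=5,fy=5,interpolation=cv2.INTER_CUBIC)
b=cv2.resize(t['pixels'][180:260,225:305,::-1],None,fx=5,fy=5,interpolation=cv2.INTER_CUBIC)
cv2.imwrite('pics/c4.png',np.hstack([a,b]))
```

```text
(no output)
```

View pics/c4.png

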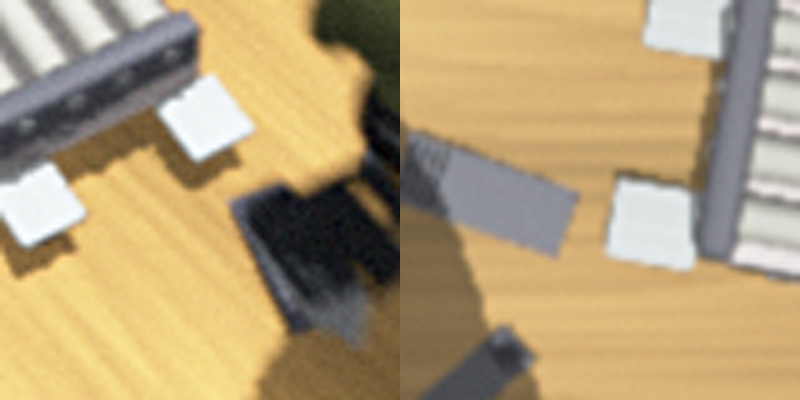

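Run:
```python
from h import *
t=load('t2')
T=lambda x,y,z:w(t,(x-400+.5)/5-.5+225,(y+.5)/5-.5+180,z)[:2]
A,B,C=T(578,195,3),T(557,257,3),T(413,131,19)
D2=T(449,217,3+16*.78) # point on lower edge
print(A,B,C,D2)
for p,q in((A,C),(B,D2)):
    d=p-q;print(np.degrees(np.arctan2(d[1],d[0])),np.linalg.norm(d))
d=A-B;print('end normal',np.degrees(np.arctan2(d[1],d[0]))-90, np.linalg.norm(d))
print('ear',[T(*q,28).round(1) for q in((615,175),(605,255),(695,270),(700,188))])
```

```text
[555.01412966  65.4547833 ] [519.7031244   77.55835291] [590.95266442 157.5829802 ] [542.24940936 137.54727102]
-111.31039234532736 98.88975145970953
-110.5982701965397 64.0859209372574
end normal -108.92020027801281 37.327784413333895
ear [array([564. ,  42.7]), array([519.4,  48.5]), array([510.6,  -1.5]), array([556.3,  -4.6])]
```

The top crop shows the wedge at heading about -110.5° (thin end (578,195)-(557,257)), with its centre already on the foot's line. The cage slack cost about 10° of turn. A flush two-finger push from behind at heading -100° will turn the rest.

Request:
{"method": "servo_tool", "body": {"rotation": [[0,0,0],[0,0,0],[0,0,0],[0,0,0],[0,0,0]], "delta_pos": [[0,-1,15],[0,-1,35],[0,-1,55],[0,-1,69],[0,-1,69]], "grip": [0.79,0.79,0.79,0.79,0.79]}}

```text
time_s: 5.67
ee_pos: [568.7, 215.2, 23.7]
orientation: [[0.171, 0.985, -0.004], [0.985, -0.171, -0.001], [-0.002, -0.004, -1.0]]
contact_force: [0.5, -0.4, 0.4]
opening: 0.122
```

Request:
{"method": "servo_tool", "body": {"rotation": [[0,0,0],[0,0,0],[0,0,0],[0,0,0],[0,0,0]], "delta_pos": [[-5,0,0],[-11,0,0],[-18,0,0],[-24,0,0],[-30,0,0]], "grip": [0.79,0.79,0.79,0.79,0.79]}}

```text
time_s: 6.08
ee_pos: [564.9, 185.6, 27.2]
orientation: [[0.171, 0.985, 0.001], [0.985, -0.171, 0.0], [0.0, 0.001, -1.0]]
contact_force: [1.0, -0.2, 0.5]
opening: 0.105
```

Request:
{"method": "servo_tool", "body": {"rotation": [[0,0,0],[0,0,0],[0,0,0],[0,0,0],[0,0,0]], "delta_pos": [[-4,0,0],[-8,0,0],[-12,0,0],[-16,0,0],[-20,0,0]], "grip": [0.79,0.79,0.79,0.79,0.79]}}

```text
time_s: 6.5
ee_pos: [561.3, 166.5, 26.5]
orientation: [[0.17, 0.985, 0.0], [0.985, -0.17, 0.0], [0.0, 0.0, -1.0]]
contact_force: [-0.4, 1.7, 0.4]
opening: 0.106
```

Request:
{"method": "servo_tool", "body": {"rotation": [[0,0,0],[0,0,0],[0,0,0],[0,0,0],[0,0,0]], "delta_pos": [[-4,0,0],[-8,0,0],[-12,0,0],[-15,0,0],[-18,0,0]], "grip": [0.79,0.79,0.79,0.79,0.79]}}

```text
time_s: 6.92
ee_pos: [558.2, 148.7, 26.4]
orientation: [[0.17, 0.985, -0.0], [0.985, -0.17, -0.0], [-0.0, -0.0, -1.0]]
contact_force: [-0.2, 0.9, 0.9]
opening: 0.099
```

Run:
```python
from h import *
s=cap('scene','s3');t=cap('top','t3')
a=cv2.resize(s['pixels'][190:270,255:335,::-1],None,fx=5,fy=5,interpolation=cv2.INTER_CUBIC)
b=cv2.resize(t['pixels'][180:260,225:305,::-1],None,fx=5,fy=5,interpolation=cv2.INTER_CUBIC)
cv2.imwrite('pics/c5.png',np.hstack([a,b]))
```

```text
(no output)
```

View pics/c5.png

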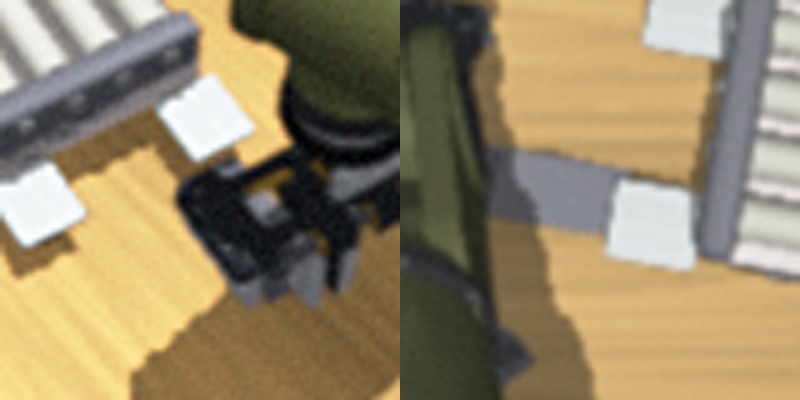

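Run:
```python
from h import *
t=load('t3')
T=lambda x,y,z:w(t,(x-400+.5)/5-.5+225,(y+.5)/5-.5+180,z)[:2]
F=np.array([536.3,21.5]);n=np.array([.985,-.174]);u=np.array([-.174,-.985])
for x,y,z in((520,150,11),(615,171,6),(490,215,13),(605,233,6),(615,175,28),(605,255,28)):
    p=T(x,y,z)-F;print((x,y),p@u,p@n)
```

```text
(520, 150) -82.78237822061607 30.11754028324829
(615, 171) -27.7843108996702 27.57661504147531
(490, 215) -92.93598394955036 -9.26732397575871
(605, 233) -27.4125097454481 -8.230346826353136
(615, 175) -25.747859707656925 23.59268388780797
(605, 255) -23.683702927078794 -21.376371399284324
```

The top crop shows the wedge parallel to the ear's sides (lower edge (490,215)-(605,233)) but about 9 mm too far to +x. I'll straddle it at its centroid and nudge it sideways.

Request:
{"method": "servo_tool", "body": {"rotation": [[0,0,0],[0,0,0],[0,0,0],[0,0,0],[0,0,0]], "delta_pos": [[3,0,0],[5,0,-20],[3,3,-45],[-15,10,-55],[-46,10,-55]], "grip": [0.79,0.79,-0.28,-0.28,-0.28]}}

```text
time_s: 7.43
ee_pos: [562.3, 103.5, 84.3]
orientation: [[0.167, 0.986, 0.005], [0.986, -0.167, 0.001], [0.002, 0.005, -1.0]]
contact_force: [-0.0, -1.1, -1.0]
opening: 0.281
```

Request:
{"method": "servo_tool", "body": {"rotation": [[0,0,0],[0,0,0],[0,0,0],[0,0,0],[0,0,0]], "delta_pos": [[0,0,0],[0,0,0],[0,0,0],[0,0,20],[0,0,25]], "grip": [-0.28,-0.28,-0.28,-0.28,-0.28]}}

```text
time_s: 7.85
ee_pos: [559.4, 102.9, 54.3]
orientation: [[0.169, 0.986, -0.002], [0.986, -0.169, -0.0], [-0.001, -0.002, -1.0]]
contact_force: [-0.1, 0.6, -1.4]
opening: 0.621
```

Request:
{"method": "servo_tool", "body": {"rotation": [[0,0,0],[0,0,0],[0,0,0],[0,0,0],[0,0,0]], "delta_pos": [[0,0,12],[0,0,24],[0,0,30],[0,0,30],[0,0,30]], "grip": [-0.28,-0.28,-0.28,-0.28,-0.28]}}

```text
time_s: 8.27
ee_pos: [560.2, 102.1, 26.2]
orientation: [[0.17, 0.985, -0.001], [0.985, -0.17, -0.0], [-0.0, -0.001, -1.0]]
contact_force: [-0.1, 0.5, 1.4]
opening: 0.638
```

Request:
{"method": "servo_tool", "body": {"rotation": [[0,0,0],[0,0,0],[0,0,0],[0,0,0],[0,0,0]], "delta_pos": [[0,-3,0],[0,-7,0],[0,-10,0],[0,-12,0],[0,-14,0]], "grip": [-0.28,-0.28,-0.28,-0.28,-0.28]}}

```text
time_s: 8.68
ee_pos: [546.4, 104.4, 26.8]
orientation: [[0.17, 0.985, 0.001], [0.985, -0.17, 0.0], [0.0, 0.001, -1.0]]
contact_force: [0.6, -1.2, 0.9]
opening: 0.641
```

Request:
{"method": "servo_tool", "body": {"rotation": [[0,0,0],[0,0,0],[0,0,0],[0,0,0],[0,0,0]], "delta_pos": [[0,-1.5,0],[0,-3,0],[0,-4.5,0],[0,-4.5,0],[0,-3.5,0]], "grip": [-0.28,-0.28,-0.28,-0.28,-0.28]}}

```text
time_s: 9.1
ee_pos: [542.8, 105.0, 26.4]
orientation: [[0.17, 0.985, -0.0], [0.985, -0.17, -0.0], [-0.0, -0.0, -1.0]]
contact_force: [0.8, -0.9, -0.4]
opening: 0.639
```

Run:
```python
from h import *
s=cap('scene','s4');t=cap('top','t4')
a=cv2.resize(s['pixels'][190:270,255:335,::-1],None,fx=5,fy=5,interpolation=cv2.INTER_CUBIC)
b=cv2.resize(t['pixels'][180:260,225:305,::-1],None,fx=5,fy=5,interpolation=cv2.INTER_CUBIC)
cv2.imwrite('pics/c6.png',np.hstack([a,b]))
```

```text
(no output)
```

View pics/c6.png

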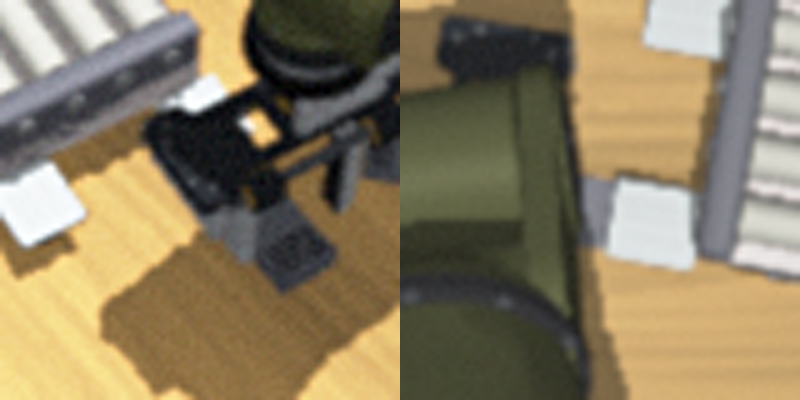

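The top crop shows the wedge's thin end (about (597,177)-(597,246)) now centred on the ear within about 3 mm. The scene crop shows its thick end near (295,250). I'll go behind it again to push.

Request:
{"method": "servo_tool", "body": {"rotation": [[0,0,0],[0,0,0],[0,0,0],[0,0,0],[0,0,0]], "delta_pos": [[0,3,-15],[0,8,-45],[20,8.5,-50],[57,8.5,-50],[57,8.5,-50]], "grip": [-0.28,-0.28,0.79,0.79,0.79]}}

```text
time_s: 9.62
ee_pos: [561.9, 163.7, 77.3]
orientation: [[0.168, 0.986, 0.002], [0.986, -0.168, 0.001], [0.002, 0.002, -1.0]]
contact_force: [0.4, 0.0, -0.5]
opening: 0.465
```

Request:
{"method": "servo_tool", "body": {"rotation": [[0,0,0],[0,0,0],[0,0,0],[0,0,0],[0,0,0]], "delta_pos": [[0,0,0],[0,0,10],[0,0,30],[0,0,49],[0,0,49]], "grip": [0.79,0.79,0.79,0.79,0.79]}}

```text
time_s: 10.03
ee_pos: [559.3, 158.3, 23.5]
orientation: [[0.171, 0.985, -0.005], [0.985, -0.171, -0.001], [-0.002, -0.005, -1.0]]
contact_force: [-1.5, -0.3, -0.9]
opening: 0.126
```

Request:
{"method": "servo_tool", "body": {"rotation": [[0,0,0],[0,0,0],[0,0,0],[0,0,0],[0,0,0]], "delta_pos": [[-4,0,0],[-8,0,0],[-11,0,0],[-13,0,0],[-15,0,0]], "grip": [0.79,0.79,0.79,0.79,0.79]}}

```text
time_s: 10.45
ee_pos: [558.9, 144.6, 28.2]
orientation: [[0.171, 0.985, 0.001], [0.985, -0.171, 0.0], [0.001, 0.001, -1.0]]
contact_force: [0.9, -0.3, 0.1]
opening: 0.102
```

Request:
{"method": "servo_tool", "body": {"rotation": [[0,0,0],[0,0,0],[0,0,0],[0,0,0],[0,0,0]], "delta_pos": [[-2,0,0],[-4,0,0],[-6,0,0],[-8,0,0],[-10,0,0]], "grip": [0.79,0.79,0.79,0.79,0.79]}}

```text
time_s: 10.87
ee_pos: [556.8, 134.9, 27.5]
orientation: [[0.17, 0.985, -0.0], [0.985, -0.17, 0.0], [0.0, -0.0, -1.0]]
contact_force: [0.4, 0.7, 1.2]
opening: 0.107
```

Request:
{"method": "servo_tool", "body": {"rotation": [[0,0,0],[0,0,0],[0,0,0],[0,0,0],[0,0,0]], "delta_pos": [[-1.5,0,0],[-3,0,0],[-4.5,0,0],[-6,0,0],[-7.5,0,0]], "grip": [0.79,0.79,0.79,0.79,0.79]}}

```text
time_s: 11.28
ee_pos: [555.6, 127.5, 27.4]
orientation: [[0.17, 0.985, -0.0], [0.985, -0.17, 0.0], [0.0, -0.0, -1.0]]
contact_force: [0.2, 0.8, 0.7]
opening: 0.106
```

Request:
{"method": "servo_tool", "body": {"rotation": [[0,0,0],[0,0,0],[0,0,0]], "delta_pos": [[-1,0,0],[-2,0,0],[-3,0,0]], "grip": [0.79,0.79,0.79]}}

```text
time_s: 11.53
ee_pos: [555.0, 124.6, 27.4]
orientation: [[0.17, 0.985, -0.0], [0.985, -0.17, -0.0], [-0.0, -0.0, -1.0]]
contact_force: [0.8, 0.4, 0.5]
opening: 0.102
```

Request:
{"method": "servo_tool", "body": {"rotation": [[0,0,0],[0,0,0],[0,0,0]], "delta_pos": [[-1,0,0],[-2,0,0],[-3,0,0]], "grip": [0.79,0.79,0.79]}}

```text
time_s: 11.78
ee_pos: [554.6, 121.7, 27.4]
orientation: [[0.17, 0.985, -0.0], [0.985, -0.17, 0.0], [-0.0, -0.0, -1.0]]
contact_force: [-0.4, 0.9, 0.2]
opening: 0.102
```

Run:
```python
from h import *
t=cap('top','t5')
b=cv2.resize(t['pixels'][180:260,235:305,::-1],None,fx=7,fy=7,interpolation=cv2.INTER_CUBIC)
cv2.imwrite('pics/c7.png',b)
```

```text
(no output)
```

View pics/c7.png

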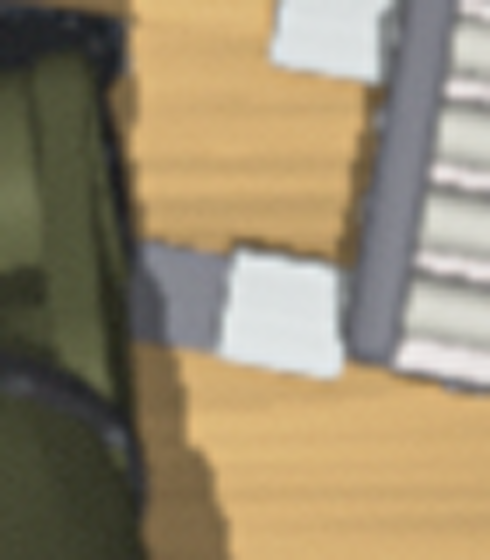

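The wedge edges (145,242)-(230,255) and (140,342)-(220,352) are centred on the ear and parallel to it. I'll keep advancing in small steps and watch the force.

Request:
{"method": "servo_tool", "body": {"rotation": [[0,0,0],[0,0,0],[0,0,0]], "delta_pos": [[-0.7,0,0],[-1.4,0,0],[-2,0,0]], "grip": [0.79,0.79,0.79]}}

```text
time_s: 12.08
ee_pos: [554.2, 119.7, 27.4]
orientation: [[0.17, 0.985, -0.0], [0.985, -0.17, 0.0], [-0.0, -0.0, -1.0]]
contact_force: [0.8, 1.2, -0.1]
opening: 0.105
```

Request:
{"method": "servo_tool", "body": {"rotation": [[0,0,0],[0,0,0],[0,0,0]], "delta_pos": [[-0.7,0,0],[-1.4,0,0],[-2,0,0]], "grip": [0.79,0.79,0.79]}}

```text
time_s: 12.33
ee_pos: [553.9, 117.7, 27.4]
orientation: [[0.17, 0.985, -0.0], [0.985, -0.17, -0.0], [-0.0, -0.0, -1.0]]
contact_force: [0.6, 0.8, -1.4]
opening: 0.112
```

Request:
{"method": "servo_tool", "body": {"rotation": [[0,0,0],[0,0,0],[0,0,0]], "delta_pos": [[-0.7,0,0],[-1.4,0,0],[-2,0,0]], "grip": [0.79,0.79,0.79]}}

```text
time_s: 12.58
ee_pos: [553.5, 115.7, 27.4]
orientation: [[0.17, 0.985, -0.0], [0.985, -0.17, -0.0], [-0.0, -0.0, -1.0]]
contact_force: [0.4, 1.2, 0.2]
opening: 0.105
```

Request:
{"method": "servo_tool", "body": {"rotation": [[0,0,0],[0,0,0],[0,0,0]], "delta_pos": [[-0.7,0,0],[-1.4,0,0],[-2,0,0]], "grip": [0.79,0.79,0.79]}}

```text
time_s: 12.83
ee_pos: [553.2, 113.8, 27.4]
orientation: [[0.17, 0.985, -0.0], [0.985, -0.17, -0.0], [-0.0, -0.0, -1.0]]
contact_force: [0.5, 0.3, -0.3]
opening: 0.104
```

Request:
{"method": "servo_tool", "body": {"rotation": [[0,0,0],[0,0,0],[0,0,0]], "delta_pos": [[-0.7,0,0],[-1.4,0,0],[-2,0,0]], "grip": [0.79,0.79,0.79]}}

```text
time_s: 13.08
ee_pos: [552.9, 111.8, 27.5]
orientation: [[0.17, 0.985, 0.0], [0.985, -0.17, -0.0], [-0.0, 0.0, -1.0]]
contact_force: [0.0, -0.4, -0.7]
opening: 0.105
```

Request:
{"method": "servo_tool", "body": {"rotation": [[0,0,0],[0,0,0],[0,0,0]], "delta_pos": [[-0.7,0,0],[-1.4,0,0],[-2,0,0]], "grip": [0.79,0.79,0.79]}}

```text
time_s: 13.33
ee_pos: [552.5, 109.9, 27.5]
orientation: [[0.17, 0.985, 0.0], [0.985, -0.17, -0.0], [-0.0, 0.0, -1.0]]
contact_force: [0.6, 0.1, -0.6]
opening: 0.107
```

Request:
{"method": "servo_tool", "body": {"rotation": [[0,0,0],[0,0,0],[0,0,0]], "delta_pos": [[-0.7,0,0],[-1.4,0,0],[-2,0,0]], "grip": [0.79,0.79,0.79]}}

```text
time_s: 13.58
ee_pos: [552.2, 107.9, 27.4]
orientation: [[0.17, 0.985, 0.0], [0.985, -0.17, -0.0], [-0.0, 0.0, -1.0]]
contact_force: [0.6, -0.4, -0.3]
opening: 0.105
```

Request:
{"method": "servo_tool", "body": {"rotation": [[0,0,0],[0,0,0],[0,0,0]], "delta_pos": [[-0.7,0,0],[-1.4,0,0],[-2,0,0]], "grip": [0.79,0.79,0.79]}}

```text
time_s: 13.83
ee_pos: [551.9, 105.9, 27.5]
orientation: [[0.17, 0.985, 0.0], [0.985, -0.17, -0.0], [-0.0, 0.0, -1.0]]
contact_force: [0.3, 0.5, 0.2]
opening: 0.104
```

Request:
{"method": "servo_tool", "body": {"rotation": [[0,0,0],[0,0,0],[0,0,0]], "delta_pos": [[-0.7,0,0],[-1.4,0,0],[-2,0,0]], "grip": [0.79,0.79,0.79]}}

```text
time_s: 14.08
ee_pos: [551.6, 104.2, 27.5]
orientation: [[0.17, 0.985, 0.0], [0.985, -0.17, 0.0], [0.001, 0.0, -1.0]]
contact_force: [1.5, 4.8, -0.4]
opening: 0.105
```

Request:
{"method": "servo_tool", "body": {"rotation": [[0,0,0],[0,0,0]], "delta_pos": [[-0.2,0,0],[-0.4,0,0]], "grip": [0.79,0.79]}}

```text
time_s: 14.25
ee_pos: [551.5, 104.0, 27.5]
orientation: [[0.17, 0.985, 0.0], [0.985, -0.17, 0.001], [0.001, 0.0, -1.0]]
contact_force: [1.3, 6.9, -0.9]
opening: 0.107
```

Request:
{"method": "servo_tool", "body": {"rotation": [[0,0,0],[0,0,0]], "delta_pos": [[-0.2,0,0],[-0.2,0,0]], "grip": [0.79,0.79]}}

```text
time_s: 14.42
ee_pos: [551.5, 103.9, 27.5]
orientation: [[0.17, 0.985, 0.0], [0.985, -0.17, 0.001], [0.001, 0.0, -1.0]]
contact_force: [1.3, 5.7, -1.7]
opening: 0.103
```

Request:
{"method": "servo_tool", "body": {"rotation": [[0,0,0],[0,0,0]], "delta_pos": [[-0.3,0,0],[-0.3,0,0]], "grip": [0.79,0.79]}}

```text
time_s: 14.58
ee_pos: [551.5, 103.7, 27.5]
orientation: [[0.17, 0.985, 0.0], [0.985, -0.17, 0.001], [0.001, 0.0, -1.0]]
contact_force: [1.3, 6.5, -1.5]
opening: 0.102
```

Request:
{"method": "servo_tool", "body": {"rotation": [[0,0,0],[0,0,0],[0,0,0],[0,0,0],[0,0,0]], "delta_pos": [[4,0,0],[12,0,0],[20,0,-20],[20,0,-50],[0,0,-60]], "grip": [0.79,0.79,0.79,0.79,1]}}

```text
time_s: 15.0
ee_pos: [552.8, 105.8, 90.8]
orientation: [[0.167, 0.986, 0.004], [0.986, -0.167, 0.001], [0.001, 0.004, -1.0]]
contact_force: [0.5, -0.6, 1.0]
opening: 0.064
```

Request:
{"method": "servo_tool", "body": {"rotation": [[0,0,0],[0,0,0],[0,0,0],[0,0,0],[0,0,0]], "delta_pos": [[-25,0,0],[-50,0,0],[-70,0,0],[-81,0,0],[-81,0,0]], "grip": [1,1,1,1,1]}}

```text
time_s: 15.42
ee_pos: [537.5, 22.0, 87.5]
orientation: [[0.172, 0.985, -0.0], [0.985, -0.172, -0.0], [-0.0, -0.0, -1.0]]
contact_force: [-0.3, 0.0, 0.6]
opening: 0.008
```

Request:
{"method": "servo_tool", "body": {"rotation": [[0,0,0],[0,0,0],[0,0,0],[0,0,0],[0,0,0]], "delta_pos": [[0,0,0],[0,0,10],[0,0,20],[0,0,27],[0,0,30]], "grip": [1,1,1,1,1]}}

```text
time_s: 15.83
ee_pos: [536.8, 23.9, 55.5]
orientation: [[0.17, 0.986, -0.003], [0.986, -0.17, 0.0], [-0.0, -0.003, -1.0]]
contact_force: [-0.3, 0.0, -0.4]
opening: 0.005
```

Run:
```python
from h import *
s=cap('scene','s6');t=cap('top','t6');st=robot.get_state();print(st['ee_pos'],st['contact_force'],st['opening'])
a=cv2.resize(s['pixels'][190:270,255:335,::-1],None,fx=5,fy=5,interpolation=cv2.INTER_CUBIC)
b=cv2.resize(t['pixels'][180:260,225:305,::-1],None,fx=5,fy=5,interpolation=cv2.INTER_CUBIC)
cv2.imwrite('pics/c8.png',np.hstack([a,b]))
```

```text
[537.16394554  23.67287302  56.40104498] [-0.31653225  0.18405331 -0.46710736] 0.005431148221325332
```

View pics/c8.png

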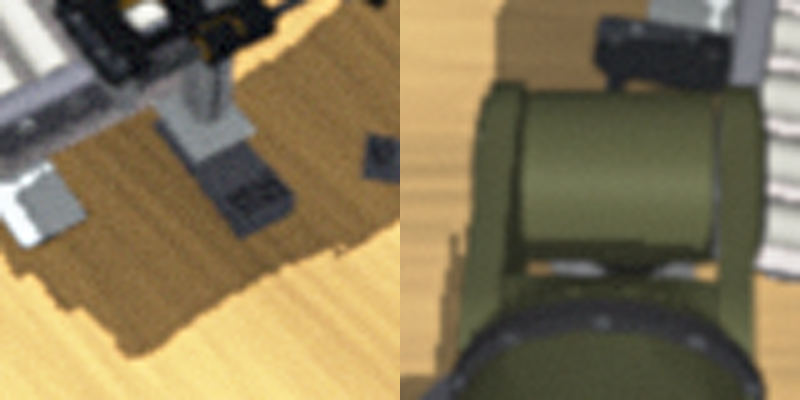

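The scene crop shows the closed fingertips over the middle of the ear (205,115) and the wedge straight under it, with its thick end at (260,205). Now I'll press.

Request:
{"method": "servo_tool", "body": {"rotation": [[0,0,0],[0,0,0],[0,0,0],[0,0,0],[0,0,0]], "delta_pos": [[0,0,1.5],[0,0,3],[0,0,4],[0,0,5],[0,0,6]], "grip": [1,1,1,1,1]}}

```text
time_s: 16.35
ee_pos: [537.7, 23.3, 51.5]
orientation: [[0.17, 0.985, 0.0], [0.985, -0.17, -0.0], [0.0, 0.0, -1.0]]
contact_force: [-0.3, 0.4, 0.4]
opening: 0.003
```

Request:
{"method": "servo_tool", "body": {"rotation": [[0,0,0],[0,0,0],[0,0,0]], "delta_pos": [[0,0,0.6],[0,0,1.2],[0,0,1.2]], "grip": [1,1,1]}}

```text
time_s: 16.6
ee_pos: [537.6, 23.3, 50.3]
orientation: [[0.17, 0.985, 0.0], [0.985, -0.17, 0.0], [0.0, 0.0, -1.0]]
contact_force: [-0.9, 0.3, -0.4]
opening: 0.007
```

Request:
{"method": "servo_tool", "body": {"rotation": [[0,0,0],[0,0,0],[0,0,0]], "delta_pos": [[0,0,0.4],[0,0,0.8],[0,0,0.8]], "grip": [1,1,1]}}

```text
time_s: 16.85
ee_pos: [537.6, 23.3, 50.1]
orientation: [[0.17, 0.985, 0.0], [0.985, -0.17, -0.0], [0.0, 0.0, -1.0]]
contact_force: [-6.1, -0.7, 9.7]
opening: 0.007
```

Request:
{"method": "servo_tool", "body": {"rotation": [[0,0,0],[0,0,0],[0,0,0],[0,0,0]], "delta_pos": [[0,-0.3,0.1],[0,-0.5,0.1],[0,-0.5,0.1],[0,-0.5,0.1]], "grip": [1,1,1,1]}}

```text
time_s: 17.18
ee_pos: [537.6, 23.3, 50.2]
orientation: [[0.17, 0.985, 0.001], [0.985, -0.17, -0.0], [0.0, 0.001, -1.0]]
contact_force: [-2.1, -0.6, 8.1]
opening: 0.006
```

Request:
{"method": "servo_tool", "body": {"rotation": [[0,0,0],[0,0,0],[0,0,0],[0,0,0],[0,0,0]], "delta_pos": [[0,-0.1,0.2],[0,-0.2,0.3],[0,-0.2,0.3],[0,-0.2,0.3],[0,-0.2,0.3]], "grip": [1,1,1,1,1]}}

```text
time_s: 17.6
ee_pos: [537.6, 23.3, 50.1]
orientation: [[0.17, 0.985, 0.002], [0.985, -0.17, -0.0], [0.0, 0.002, -1.0]]
contact_force: [-2.2, -0.4, 10.2]
opening: 0.004
```

The ear held at TCP z 50.1 under 10 N without dipping. I'll come away: straight up, then back.

Request:
{"method": "servo_tool", "body": {"rotation": [[0,0,0],[0,0,0],[0,0,0],[0,0,0],[0,0,0]], "delta_pos": [[0,0,-3],[0,0,-15],[0,0,-45],[0,0,-80],[0,0,-120]], "grip": [1,1,1,1,1]}}

```text
time_s: 18.02
ee_pos: [536.0, 23.5, 170.2]
orientation: [[0.17, 0.985, -0.002], [0.985, -0.17, 0.0], [-0.0, -0.002, -1.0]]
contact_force: [0.9, 0.1, 0.3]
opening: 0.005
```

Request:
{"method": "servo_tool", "body": {"rotation": [[0,0,0],[0,0,0],[0,0,0],[0,0,0],[0,0,0]], "delta_pos": [[30,-20,-30],[60,-40,-50],[95,-55,-50],[130,-70,-50],[165,-80,-50]], "grip": [1,1,1,1,1]}}

```text
time_s: 18.43
ee_pos: [485.0, 201.4, 220.7]
orientation: [[0.17, 0.985, 0.002], [0.985, -0.17, 0.001], [0.001, 0.001, -1.0]]
contact_force: [0.8, -0.8, -0.2]
opening: 0.007
```

Request:
{"method": "servo_tool", "body": {"rotation": [[0,0,0],[0,0,0],[0,0,0],[0,0,0],[0,0,0]], "delta_pos": [[30,-15,0],[60,-30,0],[80,-50,0],[90,-60,0],[90,-60,0]], "grip": [1,1,1,1,1]}}

```text
time_s: 18.85
ee_pos: [440.8, 300.6, 219.8]
orientation: [[0.167, 0.986, 0.0], [0.986, -0.167, 0.0], [0.0, -0.0, -1.0]]
contact_force: [0.4, -0.1, -0.5]
opening: 0.01
```

Run:
```python
from h import *
s=cap('scene','s7');t=cap('top','t7');st=robot.get_state();print(st['ee_pos'],st['contact_force'],np.abs(st['qd']).max())
a=cv2.resize(s['pixels'][190:270,255:335,::-1],None,fx=5,fy=5,interpolation=cv2.INTER_CUBIC)
b=cv2.resize(t['pixels'][180:260,225:305,::-1],None,fx=5,fy=5,interpolation=cv2.INTER_CUBIC)
cv2.imwrite('pics/c9.png',np.hstack([a,b]))
# shift of mixer vs start (right part, away from arm)
g=lambda c:cv2.cvtColor(c['pixels'],cv2.COLOR_RGB2GRAY)[175:250,285:395].astype(np.float32)
print(cv2.phaseCorrelate(g(load('t0')),g(t)))
```

```text
[442.28281908 298.53669721 219.58799449] [-0.48614067 -0.25877948  0.1718578 ] 1.6377837952447714
((0.0010341743113215784, 0.47165164169350504), 0.9860662358601888)
```

View pics/c9.png

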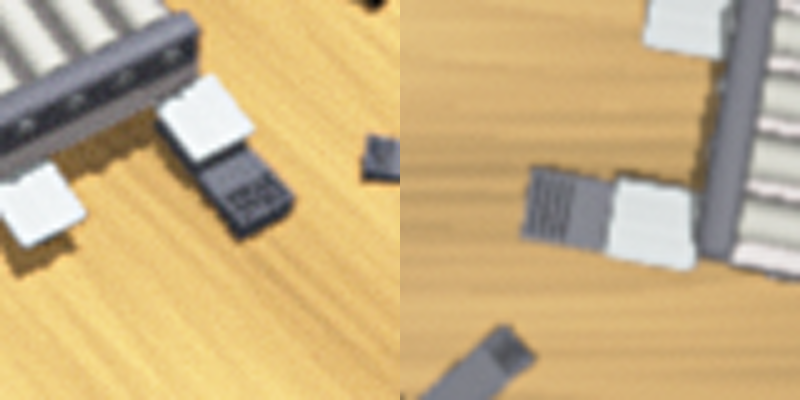

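The final view shows the wedge squarely and centrally under the ear (top crop edges (530,165)-(612,180) and (520,238)-(605,250), ear sides parallel). The ear corners are where they were at the start, and nothing else in the crop has moved. I'll hand in.

```bash
python3 -c "
from h import *
print(robot.finish_job())"
```

```text
the job is handed in; nothing more can be done
None
```

The wedge is snug and square under the short foot, the ear held under a 10 N press, and I handed the job in at about 19 s of the 67 s allowed.

- **Moving the wedge:** I turned and nudged it into line on the bench with open fingertips straddling it, with no squeeze and no lift. I then pushed it from behind with two fingertips until the force rose from under 1 N and settled at about 6.5 N. The fingers backed off without moving it.
- **Pressing the ear:** I pressed the ear centre with closed fingertips to 10.2 N down. It stayed at its level height of about 28 mm with no dip. The first touch also pushed about 6 N sideways on the ear, which I eased to about 2 N.
- **Last checks:** The final pictures show the wedge centred and parallel under the ear, and by eye the ear corners are where they started. An image comparison gave a 0.47 px shift of the mixer area, roughly 1 mm, which disagrees. I took this for image noise and did not check it further. In the close-up around the foot, the neighbouring items looked unmoved; I did not compare the rest of the bench.

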